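# Third hand: press a trivet board against a sprung fence

### The arm

A 6-joint arm with a two-finger parallel gripper is mounted at the origin on a cart in front of the work surface, level with it; the furniture and walls round the work are solid. World frame = base frame: x ahead of the robot, y to its left, z up, the work surface at z = 0. Lengths are in m, angles in degrees, forces in N, time in s.
With the tool pointing down it reaches from about 0.25 to 0.725 m from the base axis. Payload 9.7 kg.
Tool frame: the origin (TCP) lies on the centre line of the jaws, within the pads' length; the fingertips stand 19 mm ahead of it and the grasp point (between the pads) is the TCP; z points along the fingers, y is the direction in which the jaws open and shut (so a half turn about z gives the same grasp; the last joint's range is limited). The gripper opens to 85 mm and grips with 20 to 120 N. Pads are 22 mm wide; open, the fingers measure 114 mm over their backs; the gripper's body (76 mm by 85 mm) begins 54 mm behind the grasp point. The pads swing forward as they close: fully open they stand 13 mm farther back than shut.
Start: joints at [-77.006, 4.979, 10.078, 95.1, 0, 90], TCP at [0.124, -0.536, 0.25] pointing down, gripper open.
Joint ranges: [-179.16, 179.16], [-48.56, 103.87], [-65.8, 70.77], [-126.05, 130.52], [-82.76, 87.17], [-180, 180]. Speed limits (degrees/s): [127.2, 127.2, 147.25, 180, 180, 180].

### API

Orientations are given as [roll, pitch, yaw] about the fixed x, y, z axes, in that order (R = Rz(yaw) Ry(pitch) Rx(roll)).
In Python, from workcell import bot gives the robot as it stands.
- The arm moves only by the tool servo_tool, never from a script. Its argument "motion" is a list that holds one entry, the list of rows, each a list of 6 numbers: the shift along the tool's x, y, z in mm, then the turn, a rotation vector about the tool's x, y, z in rad. A call has 1 to 5 rows; each row shifts and turns the commanded pose from where the row before left it, along the tool's axes as they then stand; what a row does not reach is not made up. A row lasts 1/10 s, in which the tool goes at most 50 mm and 8.59 degrees, less where a joint would pass 70% of its speed; a pose out of reach is approached as far as the arm can. A call is refused whole if a number of a shift passes 50 or a number of a turn 0.15, either way. A call with a gripper value outside its range is refused whole. "gripper" is the finger opening in mm, from 0 to 85.4, set as the call begins (left out, the last holds). The fingers move at their own pace and stop on an object; "newtons" is the grip in N (left out, the last holds). Time passes only in rows, so rows that do not move let the fingers close. It gives the time, the measured TCP pose, the force and the opening at its end, in the units of the state.
- bot.get_obs(): the state, without advancing time (a new reading comes with each control period).
- bot.camera(name): name is "scene" or "top" or "wrist"; returns a dict with "color" (480x640x3 uint8, red, green, blue), "fx", "fy", "cx", "cy" (pixels), "R" (3x3) and "t" (3): a world point X has camera coordinates R X + t. Camera axes: x right, y down, z forward; pixel columns grow to the right and rows downward; lengths in m; the calibration is good to about 2 mm. A picture is of the moment at which its call begins. There is no depth.
- bot.job_done(): hands the job in, once; it reports no verdict.
Trained networks look in a picture, given as the dict that the camera call returned (one of the last four; its "shot" number tells which), for a name from the list of things; names that differ only in an ending like _2 or _b are one class to them, and where a whole thing is asked for, a point or a joint stands for the part that bears it (a point fixed in the world has none). Each returns a list of dicts, best first, with "confidence" (0 to 1); they miss things now and then, are a little off and sometimes report something else, mostly with a low value. They report only what shows in the picture. A call takes as long as a camera call. They do not tell look-alikes from the thing itself.
- bot.look_for(picture, label): "rect" ([left, top, width, height] in pixels, round what is visible of it).
The state is a dict: "time": time; "q": joint angles; "qd": joint speeds; "joint_efforts": joint torques, N m; "ee_pos": TCP position; "tcp_rot": TCP orientation; "wrist_force": force on the tool from outside, world axes, zero at the start; "torque": the same for the moment, N m; "opening": finger opening in m.
Only numpy, scipy, OpenCV 4.12 (cv2) and the standard library are available. Lean on these libraries where they do the work, as an engineer would, in place of code of your own. Each camera call takes 0.05 s, during which the arm holds its last target.

### The job

I am about to screw a hanging hook to the cream trivet board. First fix the holding fixture to the worktop by pumping its red-tipped suction lever through at least three full strokes, all the way down and all the way back up; then stand the board upright on the fixture's plate, centred on the black sprung fence and flat against it, and press it until the pointer is in the green field, without driving the fence to its stop. Finish while still holding it there with that steady push, lever up, and leave the salt shaker, jug and spice jar where they are.

Things in the scene. Friction and masses are not known exactly. Their poses are not given: they have to be found in the camera images.
- board: loose cream melamine trivet board, 22 x 78 x 140 mm, about 0.24 kg, standing on a 22 x 78 mm edge. Origin: centre of its underside; x through the 22 mm thickness, y along the 78 mm width, z up the 140 mm. Take it by the top edge across the 22 mm. Either large face may go against the fence.
- fixture: fixed aluminium and grey fixture, origin on the worktop, x = pressing direction (away from the robot), y left. Plate x -90..100, y -135..65 mm, top (the board stands on it) at z = 10 mm. Spring housing behind the fence: x 64..96, y -40..40, up to z = 91 mm. Left of the fence a ledge (x 20..80, y 47..61, top z = 61 mm) bears the scale: yellow, green, red along +x. Pump on the right.
- fence_face (a point): centre of the fence's black rubber front face, 78 mm wide and 60 mm high (fixture z 28..88 mm); at rest at x = 20, y = 0, z = 58 mm of the fixture, moving with the fence. x points into the fence, as the fixture's x. The board's face is to lie on it, so the board's centre line is then 11 mm in front.
- fence (a joint): travel of the sprung fence along the fixture's +x, m: 0 at rest, 0.034 at its stop. Spring 500 N/m, no preload: 20 mm takes 10 N. The pointer is in the green field from 12 to 28 mm (6 to 14 N).
- pump_arm (a joint): pump lever angle, rad: 0 up at rest, 0.6 fully down (stop); a spring returns it. Pivot at x = 45, y = -95, z = 48 mm of the fixture; the arm points to the fixture's -x (to the robot). At rest it rises 0.45 rad above level towards its end; fully down it slopes 0.15 rad below level. Fully down takes about 7 N at the pad.
- lever_pad (a point): centre of the upper face of the red pad (40 x 36 mm) at the end of the pump lever, 110 mm from the pivot along the arm and 8 mm above the arm's centre line; it sinks about 64 mm over a full stroke. (All the work stands in an alcove: tall solid side walls at world y = 0.30 and y = -0.27 from x = 0.27 on, so the arm must come in from the front.)
- salt: bystander: glass salt shaker with a grey cap, 44 x 44 x 90 mm, origin centre of underside
- jug: bystander: small white porcelain jug, 44 x 54 x 78 mm, origin centre of underside
- dark_spice: bystander: glass spice jar with a black cap, 41 x 41 x 105 mm, origin centre of underside
There are look-alikes about, which are no part of the job. Several things look just like the board: the one meant starts farthest to the robot's left.

How it is judged (in metres and radians):
On the way, in this order (a step that is already met when the one before it is completed fails the run):
1. lever pressed fully down, stroke 1 (value of joint pump_arm above 0.52 rad), for 0.05 s.
2. lever back up after stroke 1 (value of joint pump_arm below 0.08 rad), for 0.05 s.
3. lever pressed fully down, stroke 2 (value of joint pump_arm above 0.52 rad), for 0.05 s.
4. lever back up after stroke 2 (value of joint pump_arm below 0.08 rad), for 0.05 s.
5. lever pressed fully down, stroke 3 (value of joint pump_arm above 0.52 rad), for 0.05 s.
6. lever back up after stroke 3 (value of joint pump_arm below 0.08 rad), for 0.05 s.
7. board pressed squarely on the fence, pointer in the green, for 1.5 s (value of joint fence between 0.012 and 0.028 m and contact force between board and fence between 5 and 15 N and contact force between the fingers and board above 3 N and y of board in the frame of fixture between -0.012 and 0.012 m and z of board in the frame of fixture between 0.005 and 0.016 m and angle between board's own z axis and vertical below 0.15 rad and angle between the x axis of board and the x axis of fixture, either way round below 0.12 rad), for 1.5 s.
At the end, for the whole second after the job is handed in: Board pressed on the fence by the gripper (over 3 N) with 5 to 15 N, fence travel 12 to 28 mm (green field); board at rest, upright within 0.15 rad, underside within 6 mm of the plate, centred within 12 mm, parallel to the fence within 0.12 rad; pump lever up (all of step 7 and value of joint pump_arm below 0.08 rad and linear speed of board below 0.01 m/s); the arm keeps its last pose, push and grip.
It fails at once if the fence is driven to its stop (value of joint fence above 0.0335 m).
It fails at once if the board is knocked over (angle between board's own z axis and vertical above 0.7 rad).
It fails at once if the salt shaker is disturbed (distance of salt from where it was at the start of the episode above 0.02 m).
It fails at once if the white jug is disturbed (distance of jug from where it was at the start of the episode above 0.02 m).
It fails at once if the black-capped spice jar is disturbed (distance of dark_spice from where it was at the start of the episode above 0.02 m).
It also fails if it takes over 72 s, if anything falls off the work surface, if the arm or the gripper's body presses on something with over 40 N, if the wrist force passes 120 N, or if a joint passes its speed limit or range.

## Working session

There is one attempt and no reset: what is moved stays moved. The work goes in short steps, Python scripts to look and compute and a tool call to move; the robot and the scene stay as the last step left them, time stands still between calls to the robot, and variables do not carry over. Pictures are saved under pics/ and viewed, and the job is handed in when it is done.

Besides the shell and the picture viewer there is one more tool, called by a JSON object that holds its "op" and its "data". servo_tool: Moves the arm, as the interface text tells. Its arguments: {"type":"object","properties":{"motion":{"type":"array","items":{"type":"array","items":{"type":"array","items":{"type":"number"}}}},"gripper":{"type":"number"},"newtons":{"type":"number"}},"required":["motion"]}

```bash
mkdir -p pics
cat > h.py <<'E'
import numpy as np, cv2
from workcell import bot
def shot(name,fn):
    p=bot.camera(name); cv2.imwrite('pics/'+fn,cv2.cvtColor(p['color'],cv2.COLOR_RGB2BGR)); return p
def ray(p,u,v,z):
    R=np.array(p['R']);t=np.array(p['t']);c=-R.T@t
    d=R.T@np.array([(u-p['cx'])/p['fx'],(v-p['cy'])/p['fy'],1]); return c+d*(z-c[2])/d[2]
def proj(p,X):
    c=np.array(p['R'])@np.array(X)+np.array(p['t']); return (p['fx']*c[0]/c[2]+p['cx'],p['fy']*c[1]/c[2]+p['cy'])
E
python3 - <<'E'
from h import *
o=bot.get_obs(); print(o)
for n in ['scene','top']:
    p=shot(n,n+'0.png'); print(n,p['fx'],np.array(p['R']).round(3).tolist(),(-np.array(p['R']).T@np.array(p['t'])).round(3))
    for l in ['board','fixture','fence_face','lever_pad','salt','jug','dark_spice']:
        print(l,[(np.round(r['rect']).tolist(),round(r['confidence'],2)) for r in bot.look_for(p,l)])
E
```

```text
{'time': 0.0, 'q': array([-7.70043328e+01,  5.01126903e+00,  1.00354285e+01,  9.51007305e+01,
        1.40496166e-03,  9.00001172e+01]), 'qd': array([-0.04156334,  0.01684179,  0.04401072, -0.03334577, -0.03413227,
        0.11900555]), 'joint_efforts': array([ 6.36426394e-04, -5.20394433e+01,  4.64797246e+01,  1.63968903e-02,
        1.12684402e-04, -7.55894717e-06]), 'ee_pos': array([ 0.12364243, -0.53571004,  0.24959017]), 'tcp_rot': array([-1.79923429e+02, -1.40480383e-03,  1.29955482e+01]), 'wrist_force': array([ 0.44437098,  0.40022771, -0.13035431]), 'torque': array([-0.03075773,  0.07486679, -0.05451218]), 'opening': 0.08548813073068033}
scene 591.0495538797804 [[0.546, -0.837, -0.024], [-0.512, -0.31, -0.801], [0.663, 0.45, -0.598]] [-0.247 -0.524  0.835]
board [([231.0, 235.0, 33.0, 51.0], 0.77), ([302.0, 253.0, 40.0, 37.0], 0.19)]
fixture [([262.0, 239.0, 122.0, 111.0], 0.75)]
fence_face []
lever_pad [([322.0, 285.0, 49.0, 20.0], 0.97)]
salt []
jug []
dark_spice [([379.0, 242.0, 6.0, 11.0], 0.54)]
top 433.0385401947848 [[-0.015, -1.0, 0.002], [-0.984, 0.014, -0.179], [0.179, -0.005, -0.984]] [ 0.353 -0.006  1.073]
board [([226.0, 237.0, 40.0, 22.0], 0.82), ([385.0, 306.0, 45.0, 11.0], 0.71)]
fixture [([289.0, 200.0, 86.0, 87.0], 0.73)]
fence_face [([292.0, 218.0, 46.0, 21.0], 0.82), ([224.0, 237.0, 43.0, 23.0], 0.18)]
lever_pad [([351.0, 222.0, 14.0, 50.0], 0.67)]
salt [([229.0, 166.0, 24.0, 24.0], 0.62)]
jug [([267.0, 137.0, 21.0, 28.0], 0.66)]
dark_spice [([332.0, 138.0, 15.0, 26.0], 0.63)]
```

```bash
python3 -c "
import cv2
a=cv2.imread('pics/top0.png'); cv2.imwrite('pics/top0c.png',cv2.resize(a[120:330,200:460],None,fx=3,fy=2.8))
a=cv2.imread('pics/scene0.png'); cv2.imwrite('pics/scene0c.png',cv2.resize(a[180:380,200:440],None,fx=3,fy=3))"
```

```text
(no output)
```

View pics/top0c.png

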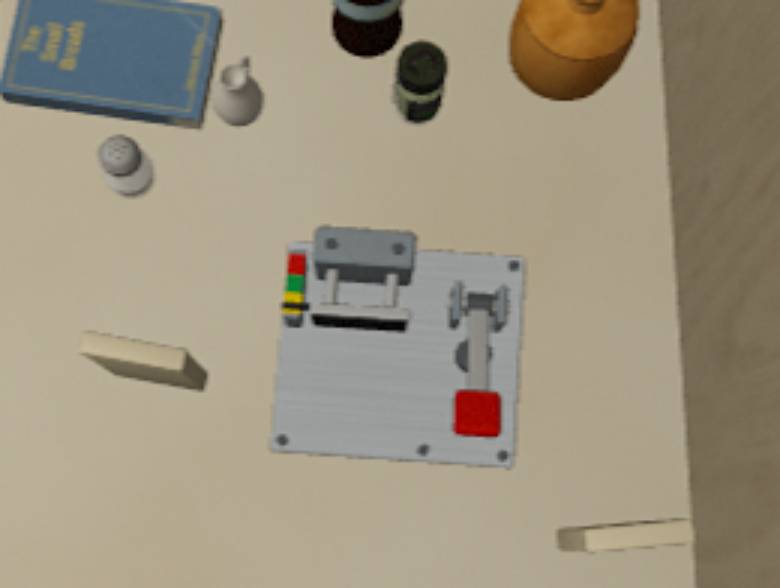

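View pics/scene0c.png

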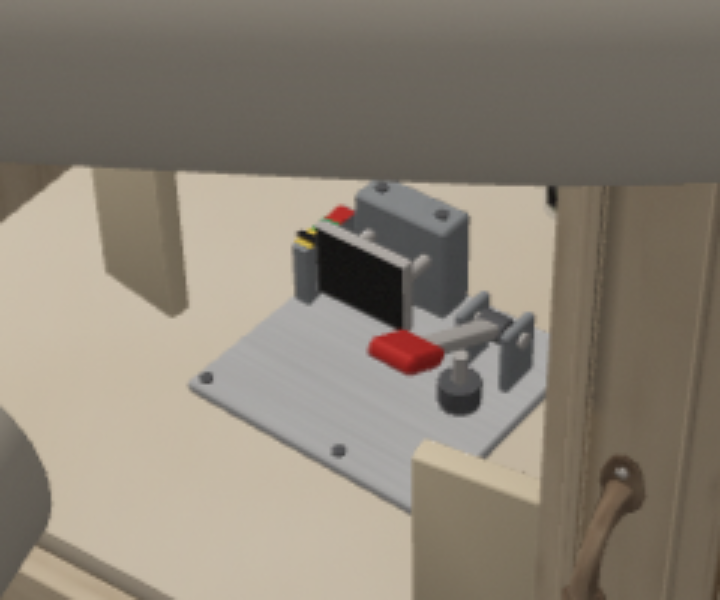

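View pics/top0.png

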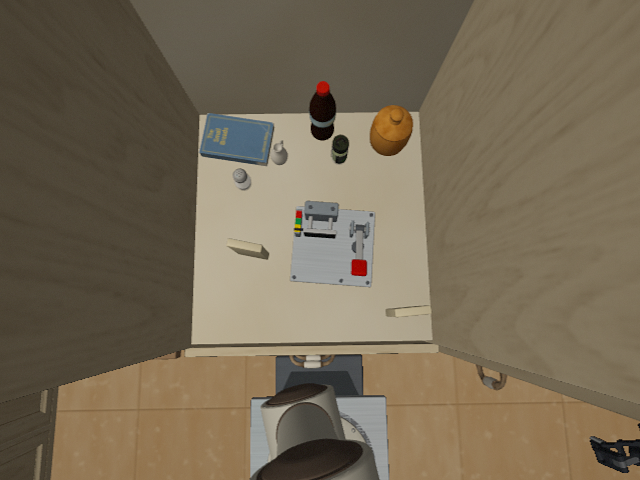

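```bash
python3 -c "
import cv2
a=cv2.imread('pics/top0.png'); cv2.imwrite('pics/z1.png',cv2.resize(a[195:295,285:385],None,fx=6,fy=6,interpolation=cv2.INTER_CUBIC))
cv2.imwrite('pics/z2.png',cv2.resize(a[230:265,220:275],None,fx=12,fy=12,interpolation=cv2.INTER_CUBIC))"
```

```text
(no output)
```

View pics/z1.png

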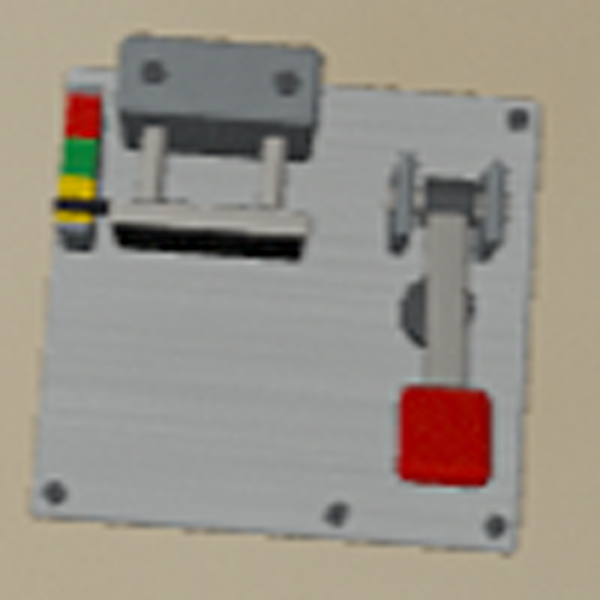

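View pics/z2.png

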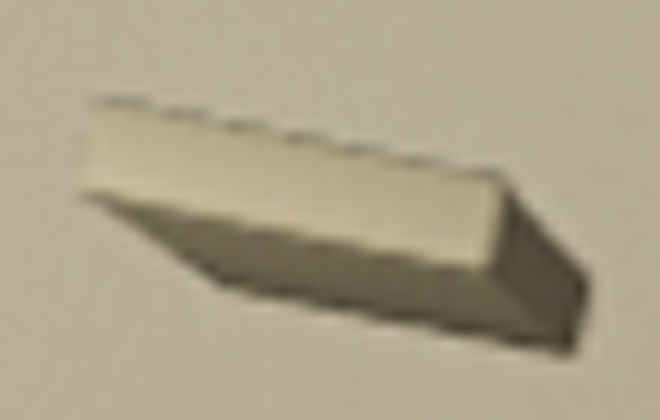

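Run:
```python
from h import *
from scipy.optimize import least_squares
p=bot.camera('top')
S=lambda u,v:(285+(u+.5)/6-.5,195+(v+.5)/6-.5)
D=[((100,65,10),S(68,72)),((100,-135,10),S(542,100)),((-90,-135,10),S(516,552)),((-90,65,10),S(32,514)),((96,40,91),S(122,38)),((96,-40,91),S(323,50)),((20,39,88),S(113,222)),((20,-39,88),S(303,237))]
a=.45; pad=(45-110*np.cos(a)-8*np.sin(a)*-1*-1, -95, 48+110*np.sin(a)+8*np.cos(a))
# arm dir (-cos,sin); perpendicular up (sin,cos)
pad=(45-110*np.cos(a)+8*np.sin(a),-95,48+110*np.sin(a)+8*np.cos(a)); print(pad)
D.append((pad,S(445,425)))
def W(x,q): 
    c,s=np.cos(x[2]),np.sin(x[2]); q=np.array(q)/1000
    return np.array([x[0]+c*q[0]-s*q[1],x[1]+s*q[0]+c*q[1],q[2]])
f=lambda x:np.concatenate([np.subtract(proj(p,W(x,q)),uv) for q,uv in D])
r=least_squares(f,[.4,0,0],loss='soft_l1'); x=r.x
print('fix',x,np.degrees(x[2]),f(x).round(1).reshape(-1,2).tolist())
print('pad',W(x,pad),'fence',W(x,(20,0,58)))
S2=lambda u,v:(220+(u+.5)/12-.5,230+(v+.5)/12-.5)
B=[((11,39,140),S2(93,98)),((11,-39,140),S2(503,177)),((-11,-39,140),S2(490,270)),((-11,39,140),S2(80,192)),((-11,39,0),S2(222,285)),((-11,-39,0),S2(575,353)),((11,-39,0),S2(588,280))]
f=lambda x:np.concatenate([np.subtract(proj(p,W(x,q)),uv) for q,uv in B])
r=least_squares(f,[.4,0.15,0],loss='soft_l1'); x=r.x
print('board',x,np.degrees(x[2]),f(x).round(1).reshape(-1,2).tolist())
for n,l,z in [('top','salt',.0),('top','jug',0),('top','dark_spice',0)]:
    b=bot.look_for(p,l)
    if b: u,v,w,h=b[0]['rect']; print(l,ray(p,u+w/2,v+h,0),ray(p,u+w/2,v,0.09))
```

```text
(np.float64(-50.56945698590462), -95, np.float64(103.04978557105674))
fix [ 0.50829735 -0.00718137 -0.08676135] -4.9710592824363875 [[-0.2, -1.0], [0.0, -0.1], [0.5, 0.4], [-0.5, 0.8], [-0.5, -1.2], [0.2, -0.7], [-1.1, 0.4], [0.9, 0.3], [0.4, 0.4]]
pad [ 0.44968611 -0.09744206  0.10304979] fence [ 0.52822212 -0.00891442  0.058     ]
board [ 0.49621241  0.15584069 -0.21498562] -12.317768778592194 [[0.2, -1.6], [0.9, -1.2], [-0.3, 0.9], [-1.1, 0.3], [-1.0, 0.8], [0.2, 1.3], [1.0, -1.2]]
salt [0.66223955 0.19220997 0.        ] [0.68707032 0.17653112 0.09      ]
jug [0.71792435 0.09589202 0.        ] [0.75672384 0.08755479 0.09      ]
dark_spice [ 0.71849804 -0.05681723  0.        ] [ 0.76010334 -0.05409716  0.09      ]
```

```bash
cat > plan.py <<'E'
import sys,json
from h import *
# args: x y z yaw nrows ; repeated (yaw 'k' keep)
def plan(segs):
    o=bot.get_obs(); p=np.array(o['ee_pos'])*1000; y=np.radians(o['tcp_rot'][2]); rows=[]
    for tx,ty,tz,tyaw,n in segs:
        T=np.array([tx,ty,tz]); ty_=y if tyaw is None else np.radians(tyaw); dy=(ty_-y)/n; d=(T-p)/n
        for i in range(n):
            c,s=np.cos(y),np.sin(y)
            sx=c*d[0]+s*d[1]; sy=s*d[0]-c*d[1]; sz=-d[2]
            r=[round(sx,1),round(sy,1),round(sz,1),0,0,round(-dy,3)]; rows.append(r)
            p=p+np.array([c*r[0]+s*r[1],s*r[0]-c*r[1],-r[2]]); y-=r[5]
    print('t',o['time'],'pos',(np.array(o['ee_pos'])*1000).round(1),np.round(o['tcp_rot'],2),'end',p.round(1),np.degrees(y).round(2))
    for i in range(0,len(rows),5): print(json.dumps([rows[i:i+5]]))
E
python3 - <<'E'
from plan import *
plan([(160,-250,250,13,8),(300,-110,250,65,7),(442,-97,250,85,5),(442,-97,150,85,3)])
E
```

```text
t 1.0 pos [ 123.7 -535.9  250.3] [-180.     -0.     12.99] end [442.  -97.  149.9] 85.07
[[[12.5, -33.8, 0.0, 0, 0, -0.0], [12.5, -33.8, 0.0, 0, 0, -0.0], [12.5, -33.8, 0.0, 0, 0, -0.0], [12.5, -33.8, 0.0, 0, 0, -0.0], [12.5, -33.8, 0.0, 0, 0, -0.0]]]
[[[12.5, -33.8, 0.0, 0, 0, -0.0], [12.5, -33.8, 0.0, 0, 0, -0.0], [12.5, -33.8, 0.0, 0, 0, -0.0], [23.9, -15.0, 0.0, 0, 0, -0.13], [25.7, -11.8, 0.0, 0, 0, -0.13]]]
[[[27.0, -8.3, 0.0, 0, 0, -0.13], [27.8, -4.8, 0.0, 0, 0, -0.13], [28.2, -1.1, 0.0, 0, 0, -0.13], [28.1, 2.5, 0.0, 0, 0, -0.13], [27.6, 6.2, 0.0, 0, 0, -0.13]]]
[[[14.3, 24.7, 0.1, 0, 0, -0.069], [12.6, 25.6, 0.1, 0, 0, -0.069], [10.8, 26.4, 0.1, 0, 0, -0.069], [8.9, 27.1, 0.1, 0, 0, -0.069], [7.0, 27.7, 0.1, 0, 0, -0.069]]]
[[[0.0, -0.0, 33.3, 0, 0, -0.001], [0.0, -0.0, 33.3, 0, 0, -0.001], [0.0, -0.0, 33.3, 0, 0, -0.001]]]
```

{"op": "servo_tool", "data": {"motion": [[[12.5,-33.8,0,0,0,0],[12.5,-33.8,0,0,0,0],[12.5,-33.8,0,0,0,0],[12.5,-33.8,0,0,0,0],[12.5,-33.8,0,0,0,0]]], "gripper": 0, "newtons": 40}}

```text
time: 1.5
ee_pos: [0.1465, -0.3558, 0.2502]
tcp_rot: [180.0, -0.0, 13.0]
wrist_force: [-0.3, -0.1, 0.9]
opening: 0.012
```

{"op": "servo_tool", "data": {"motion": [[[12.5,-33.8,0,0,0,0],[12.5,-33.8,0,0,0,0],[12.5,-33.8,0,0,0,0],[23.9,-15,0,0,0,-0.13],[25.7,-11.8,0,0,0,-0.13]]]}}

```text
time: 2.0
ee_pos: [0.2004, -0.2089, 0.2507]
tcp_rot: [179.9, -0.0, 28.1]
wrist_force: [-0.2, 0.1, 0.4]
opening: 0.0004
```

{"op": "servo_tool", "data": {"motion": [[[27,-8.3,0,0,0,-0.13],[27.8,-4.8,0,0,0,-0.13],[28.2,-1.1,0,0,0,-0.13],[28.1,2.5,0,0,0,-0.13],[27.6,6.2,0,0,0,-0.13]]]}}

```text
time: 2.5
ee_pos: [0.3006, -0.1089, 0.2505]
tcp_rot: [180.0, -0.0, 65.5]
wrist_force: [-0.4, -0.5, -0.2]
opening: 0.0001
```

{"op": "servo_tool", "data": {"motion": [[[14.3,24.7,0,0,0,-0.069],[12.6,25.6,0,0,0,-0.069],[10.8,26.4,0,0,0,-0.069],[8.9,27.1,0,0,0,-0.069],[7,27.7,0,0,0,-0.069]]]}}

```text
time: 3.0
ee_pos: [0.4432, -0.0967, 0.2503]
tcp_rot: [180.0, 0.0, 85.1]
wrist_force: [-0.3, -1.0, 0.5]
opening: -0.0003
```

Run:
```python
from h import *
p=shot('wrist','w1.png');print(-np.array(p['R']).T@np.array(p['t']))
for l in ['lever_pad','fence_face']:
  for r in bot.look_for(p,l): print(l,r)
print('pad proj',proj(p,(.4497,-.0974,.103)))
a=shot('scene','s1.png')
```

```text
[ 0.44882746 -0.02672015  0.37483585]
lever_pad {'rect': [302.3, 205.1, 143.9, 48.8], 'confidence': 0.7}
fence_face {'rect': [405.5, 14.2, 72.8, 141.6], 'confidence': 0.6}
pad proj (np.float64(331.53708727293304), np.float64(229.97443793934235))
```

View pics/w1.png

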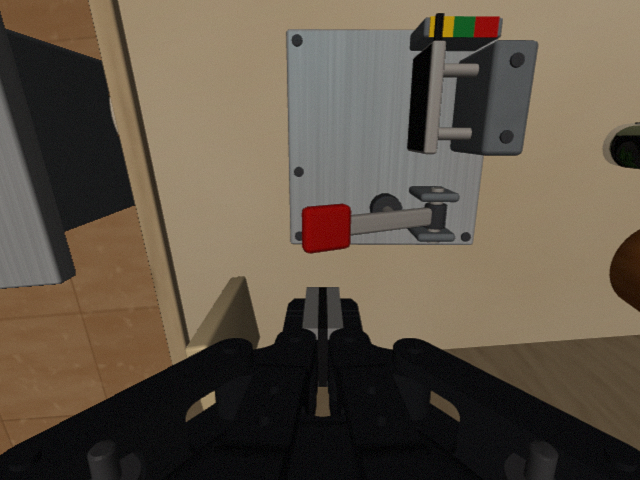

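View pics/s1.png

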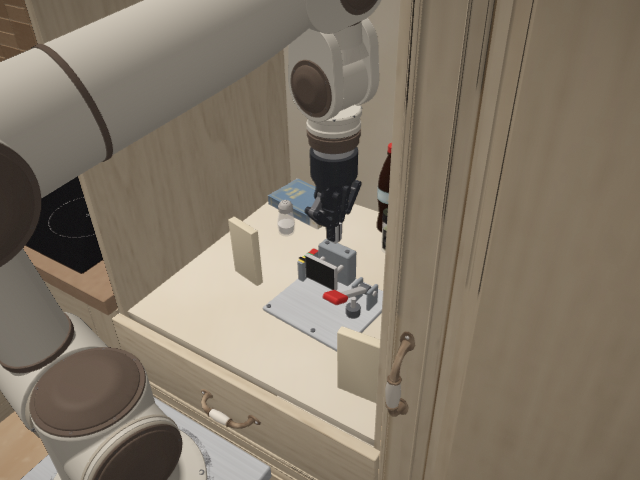

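Run:
```python
from h import *
from scipy.optimize import least_squares
p=bot.camera('wrist'); print(p['fx'])
a=.45; pad=(45-110*np.cos(a)+8*np.sin(a),-95,48+110*np.sin(a)+8*np.cos(a))
D=[((-90,65,10),(287.5,30)),((-90,-135,10),(291.5,244.5)),((100,-135,10),(479,244.5)),((96,40,91),(537,41)),((96,-40,91),(522,154)),((20,39,88),(434,43)),((20,-39,88),(426,153)),(pad,(326.5,228))]
def W(x,q): 
    c,s=np.cos(x[2]),np.sin(x[2]); q=np.array(q)/1000
    return np.array([x[0]+c*q[0]-s*q[1],x[1]+s*q[0]+c*q[1],q[2]])
f=lambda x:np.concatenate([np.subtract(proj(p,W(x,q)),uv) for q,uv in D])
r=least_squares(f,[.5,0,0],loss='soft_l1'); x=r.x
print('fix',x,np.degrees(x[2]),f(x).round(1).reshape(-1,2).tolist())
print('pad',W(x,pad),'press',W(x,(-58,-95,0)),'fence',W(x,(20,0,58)))
```

```text
367.5295202763185
fix [ 0.50716145 -0.00762748 -0.09130243] -5.231244110359994 [[-1.4, -1.3], [-0.4, 0.5], [-4.4, 0.9], [7.7, -3.8], [4.7, 1.8], [-0.6, -3.2], [-1.4, 1.0], [4.9, 2.2]]
pad [ 0.44814094 -0.09762109  0.10304979] press [ 0.44074135 -0.09694361  0.        ] fence [ 0.52707815 -0.009451    0.058     ]
```

{"op": "servo_tool", "data": {"motion": [[[0,0,30,0,0,0],[0,0,30,0,0,0],[0,0,30,0,0,0],[0,0,30,0,0,0],[0,0,5,0,0,0]]]}}

```text
time: 3.75
ee_pos: [0.4398, -0.0969, 0.1228]
tcp_rot: [-179.8, -0.0, 84.8]
wrist_force: [-0.4, -0.0, 2.7]
opening: -0.0001
```

{"op": "servo_tool", "data": {"motion": [[[0,0,10,0,0,0],[0,0,10,0,0,0],[0,0,10,0,0,0],[0,0,10,0,0,0],[0,0,5,0,0,0]]]}}

```text
time: 4.25
ee_pos: [0.4416, -0.097, 0.0795]
tcp_rot: [-179.9, 0.0, 84.9]
wrist_force: [-4.0, 0.7, 5.6]
opening: 0.0003
```

{"op": "servo_tool", "data": {"motion": [[[0,0,9,0,0,0],[0,0,5,0,0,0],[0,0,0,0,0,0]]]}}

```text
time: 4.55
ee_pos: [0.4418, -0.097, 0.0658]
tcp_rot: [-180.0, 0.0, 84.9]
wrist_force: [-5.0, -0.5, 6.7]
opening: 0.0001
```

Run:
```python
from h import *
o=bot.get_obs();print(o['ee_pos'],o['wrist_force'])
a=shot('scene','s2.png')['color']
shot('wrist','w2.png')
cv2.imwrite('pics/s2c.png',cv2.resize(a[200:370,240:420,::-1],None,fx=4,fy=3.5))
```

```text
[ 0.44180519 -0.09703458  0.06578681] [-4.98968544 -0.47120662  6.73779039]
```

View pics/s2c.png

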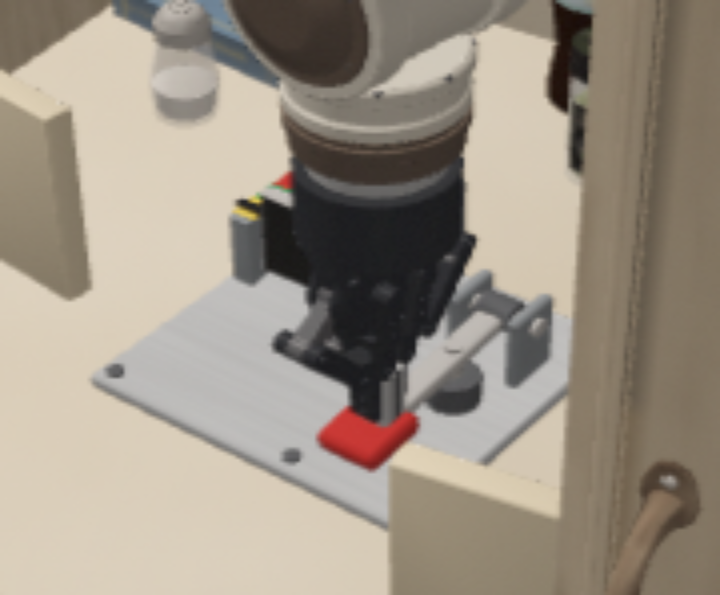

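View pics/w2.png

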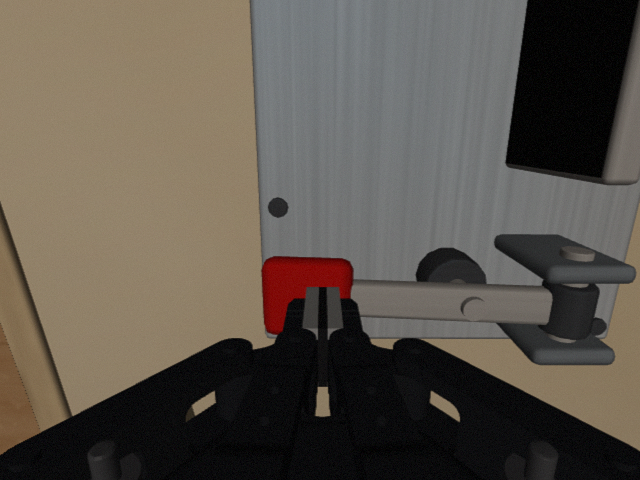

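{"op": "servo_tool", "data": {"motion": [[[0,0,4,0,0,0],[0,0,0,0,0,0]]]}}

```text
time: 4.85
ee_pos: [0.4419, -0.0971, 0.0622]
tcp_rot: [-180.0, 0.0, 84.9]
wrist_force: [-5.0, 0.5, 6.3]
opening: 0.0001
```

{"op": "servo_tool", "data": {"motion": [[[0,0,3,0,0,0],[0,0,0,0,0,0]]]}}

```text
time: 5.05
ee_pos: [0.4421, -0.0971, 0.0599]
tcp_rot: [180.0, 0.0, 84.9]
wrist_force: [-6.1, 0.7, 11.4]
opening: -0.0001
```

{"op": "servo_tool", "data": {"motion": [[[0,0,-20,0,0,0],[0,0,-20,0,0,0],[0,0,-20,0,0,0],[0,0,-20,0,0,0],[0,0,0,0,0,0]]]}}

```text
time: 5.55
ee_pos: [0.4434, -0.0972, 0.1416]
tcp_rot: [179.8, 0.0, 84.9]
wrist_force: [0.0, 0.2, -0.1]
opening: -0.0002
```

{"op": "servo_tool", "data": {"motion": [[[0,0,0,0,0,0],[0,0,0,0,0,0],[0,0,0,0,0,0],[0,0,0,0,0,0]]]}}

```text
time: 5.95
ee_pos: [0.4417, -0.0969, 0.1385]
tcp_rot: [-179.9, -0.0, 84.9]
wrist_force: [0.2, -0.2, 0.2]
opening: -0.0003
```

Run:
```python
from h import *
shot('wrist','w3.png')
```

```text
(no output)
```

View pics/w3.png

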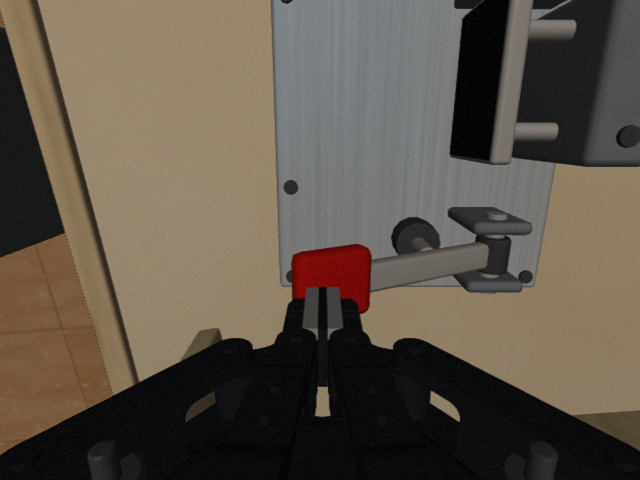

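{"op": "servo_tool", "data": {"motion": [[[0,0,18,0,0,0],[0,0,18,0,0,0],[0,0,18,0,0,0],[0,0,18,0,0,0],[0,0,4,0,0,0]]]}}

```text
time: 6.5
ee_pos: [0.4415, -0.097, 0.0621]
tcp_rot: [-179.9, -0.0, 84.9]
wrist_force: [-4.0, 0.0, 7.2]
opening: 0.0001
```

{"op": "servo_tool", "data": {"motion": [[[0,0,3,0,0,0],[0,0,0,0,0,0],[0,0,0,0,0,0]]]}}

```text
time: 6.8
ee_pos: [0.4416, -0.097, 0.0609]
tcp_rot: [-180.0, 0.0, 84.9]
wrist_force: [-5.6, 0.5, 7.1]
opening: -0.0004
```

{"op": "servo_tool", "data": {"motion": [[[0,0,-20,0,0,0],[0,0,-20,0,0,0],[0,0,-20,0,0,0],[0,0,-19,0,0,0],[0,0,0,0,0,0]]]}}

```text
time: 7.3
ee_pos: [0.4432, -0.0972, 0.142]
tcp_rot: [179.8, 0.0, 84.9]
wrist_force: [0.1, 0.2, -0.7]
opening: 0.0002
```

{"op": "servo_tool", "data": {"motion": [[[0,0,0,0,0,0],[0,0,0,0,0,0],[0,0,0,0,0,0],[0,0,0,0,0,0]]]}}

```text
time: 7.7
ee_pos: [0.4417, -0.097, 0.1386]
tcp_rot: [-179.9, -0.0, 84.9]
wrist_force: [-0.6, 0.1, 0.1]
opening: -0.0001
```

{"op": "servo_tool", "data": {"motion": [[[0,0,18,0,0,0],[0,0,18,0,0,0],[0,0,18,0,0,0],[0,0,18,0,0,0],[0,0,4,0,0,0]]]}}

```text
time: 8.2
ee_pos: [0.4414, -0.0969, 0.062]
tcp_rot: [-179.9, -0.0, 84.9]
wrist_force: [-3.9, 0.4, 6.2]
opening: 0.0004
```

{"op": "servo_tool", "data": {"motion": [[[0,0,3,0,0,0],[0,0,0,0,0,0],[0,0,0,0,0,0]]]}}

```text
time: 8.5
ee_pos: [0.4415, -0.097, 0.0608]
tcp_rot: [-179.9, 0.0, 84.9]
wrist_force: [-5.6, 0.2, 6.3]
opening: -0.0004
```

{"op": "servo_tool", "data": {"motion": [[[0,0,-20,0,0,0],[0,0,-20,0,0,0],[0,0,-20,0,0,0],[0,0,-20,0,0,0],[0,0,0,0,0,0]]]}}

```text
time: 9.0
ee_pos: [0.4432, -0.0972, 0.1431]
tcp_rot: [179.8, 0.0, 84.9]
wrist_force: [-0.0, 0.2, 0.1]
opening: -0.0002
```

{"op": "servo_tool", "data": {"motion": [[[0,0,-30,0,0,0],[0,0,-30,0,0,0],[0,0,-30,0,0,0],[0,0,-20,0,0,0],[0,0,0,0,0,0]]], "gripper": 50}}

```text
time: 9.5
ee_pos: [0.4428, -0.0972, 0.2523]
tcp_rot: [179.8, 0.0, 84.9]
wrist_force: [-0.5, 0.3, -0.2]
opening: 0.0499
```

Run:
```python
from plan import *
p=shot('wrist','w4.png')
# clear view of board: stop right of it in front
plan([(400,100,260,78,7),(496,156,260,77.7,4)])
```

```text
t 9.55 pos [442.4 -97.1 250.6] [1.7993e+02 1.0000e-02 8.4900e+01] end [496.  156.  260.1] 77.62
[[[27.5, -8.5, -1.3, 0, 0, 0.017], [27.4, -9.0, -1.3, 0, 0, 0.017], [27.2, -9.5, -1.3, 0, 0, 0.017], [27.0, -9.9, -1.3, 0, 0, 0.017], [26.9, -10.4, -1.3, 0, 0, 0.017]]]
[[[26.7, -10.8, -1.3, 0, 0, 0.017], [26.5, -11.3, -1.3, 0, 0, 0.017], [18.6, 20.6, -0.1, 0, 0, 0.002], [18.7, 20.5, -0.1, 0, 0, 0.002], [18.7, 20.5, -0.1, 0, 0, 0.002]]]
[[[18.8, 20.5, -0.1, 0, 0, 0.002]]]
```

View pics/w4.png

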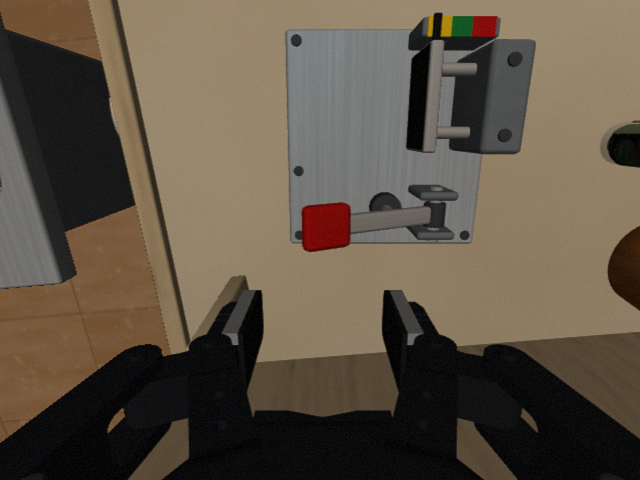

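{"op": "servo_tool", "data": {"motion": [[[27.5,-8.5,-1.3,0,0,0.017],[27.4,-9,-1.3,0,0,0.017],[27.2,-9.5,-1.3,0,0,0.017],[27,-9.9,-1.3,0,0,0.017],[26.9,-10.4,-1.3,0,0,0.017]]]}}

```text
time: 10.05
ee_pos: [0.411, 0.0448, 0.2551]
tcp_rot: [-179.9, 0.0, 80.0]
wrist_force: [0.7, -0.0, 0.2]
opening: 0.0499
```

{"op": "servo_tool", "data": {"motion": [[[26.7,-10.8,-1.3,0,0,0.017],[11,33,0,0,0,0.017],[11,33,0,0,0,0],[5,28,0,0,0,0],[0,0,0,0,0,0]]]}}

```text
time: 10.55
ee_pos: [0.505, 0.0796, 0.2547]
tcp_rot: [-179.8, 0.1, 78.1]
wrist_force: [-1.0, -0.3, -0.2]
opening: 0.0499
```

{"op": "servo_tool", "data": {"motion": [[[0,0,0,0,0,0],[0,0,0,0,0,0]]]}}

```text
time: 10.75
ee_pos: [0.5024, 0.0795, 0.2574]
tcp_rot: [-179.9, 0.0, 78.1]
wrist_force: [-0.4, 0.1, -0.6]
opening: 0.0501
```

Run:
```python
from plan import *
p=shot('wrist','w5.png')
for r in bot.look_for(p,'board'): print(r)
print(bot.get_obs()['ee_pos'])
W=lambda q:(lambda c,s,q:(.4962+c*q[0]-s*q[1],.1558+s*q[0]+c*q[1],q[2]))(np.cos(-.215),np.sin(-.215),np.array(q)/1000)
for q in [(11,39,140),(11,-39,140),(-11,-39,140),(-11,39,140)]: print(q,proj(p,W(q)))
a=cv2.imread('pics/w5.png');
```

```text
{'rect': [268.5, 61.3, 42.0, 128.7], 'confidence': 0.92}
{'rect': [363.3, 236.7, 50.4, 112.4], 'confidence': 0.58}
[0.50246752 0.07949843 0.25816479]
(11, 39, 140) (np.float64(305.7156444917613), np.float64(60.87589719157461))
(11, -39, 140) (np.float64(306.4219191141827), np.float64(190.56798176068094))
(-11, -39, 140) (np.float64(273.06300078433253), np.float64(190.33921125110126))
(-11, 39, 140) (np.float64(269.0722779015454), np.float64(60.625631956847144))
```

View pics/w5.png

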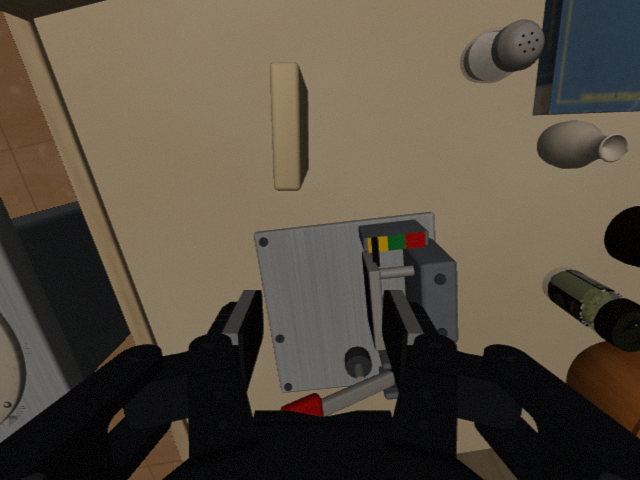

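Run:
```python
from plan import *
plan([(495.5,155.8,250,77.5,3),(495.5,155.8,120,77.5,6)])
```

```text
t 10.85 pos [502.5  79.5 258.2] [180.    -0.    78.08] end [495.5 155.9 119.9] 77.57
[[[24.4, -7.5, 2.7, 0, 0, 0.003], [24.4, -7.6, 2.7, 0, 0, 0.003], [24.4, -7.7, 2.7, 0, 0, 0.003], [-0.0, 0.0, 21.7, 0, 0, 0.0], [-0.0, 0.0, 21.7, 0, 0, 0.0]]]
[[[-0.0, 0.0, 21.7, 0, 0, 0.0], [-0.0, 0.0, 21.7, 0, 0, 0.0], [-0.0, 0.0, 21.7, 0, 0, 0.0], [-0.0, 0.0, 21.7, 0, 0, 0.0]]]
```

{"op": "servo_tool", "data": {"motion": [[[24.4,-7.6,2.7,0,0,0.003],[24.4,-7.6,2.7,0,0,0.003],[24.4,-7.6,2.7,0,0,0.003],[0,0,0,0,0,0],[0,0,20,0,0,0]]]}}

```text
time: 11.35
ee_pos: [0.4965, 0.1565, 0.2323]
tcp_rot: [179.8, -0.1, 77.7]
wrist_force: [0.1, 0.3, 0.9]
opening: 0.0498
```

{"op": "servo_tool", "data": {"motion": [[[0,0,25,0,0,0],[0,0,25,0,0,0],[0,0,20,0,0,0],[0,0,0,0,0,0],[0,0,0,0,0,0]]]}}

```text
time: 11.85
ee_pos: [0.496, 0.1555, 0.1608]
tcp_rot: [180.0, -0.0, 77.6]
wrist_force: [-0.3, 0.6, 0.8]
opening: 0.0499
```

Run:
```python
from plan import *
p=shot('wrist','w6.png'); print(bot.get_obs()['ee_pos'])
```

```text
[0.49647786 0.15572386 0.1614679 ]
```

View pics/w6.png

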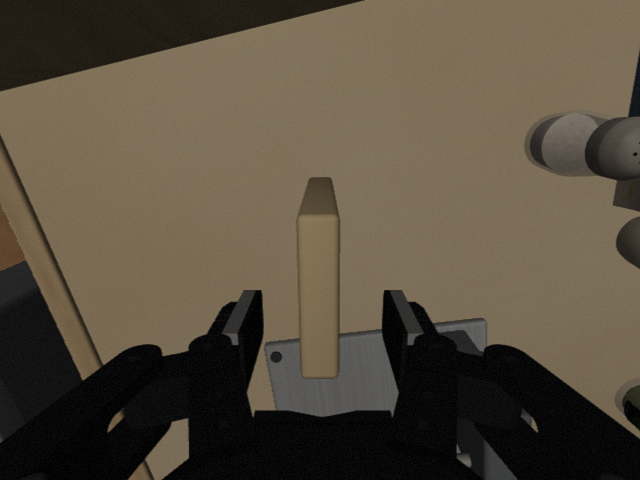

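Run:
```python
from plan import *
p=bot.camera('wrist')
a=ray(p,318.5,214,.14);b=ray(p,319.5,377,.14); print(a,b,(a+b)/2,np.linalg.norm(a-b))
```

```text
[0.50305081 0.19427844 0.14      ] [0.48666777 0.11903734 0.14      ] [0.49485929 0.15665789 0.14      ] 0.0770040716613882
```

{"op": "servo_tool", "data": {"motion": [[[0,-1,15,0,0,0],[0,0,15,0,0,0],[0,0,10,0,0,0],[0,0,0,0,0,0]]]}}

```text
time: 12.35
ee_pos: [0.4942, 0.1558, 0.1176]
tcp_rot: [-179.8, 0.1, 77.6]
wrist_force: [0.9, -0.2, 0.4]
opening: 0.05
```

{"op": "servo_tool", "data": {"motion": [[[0,0,0,0,0,0],[0,0,0,0,0,0],[0,0,0,0,0,0],[0,0,0,0,0,0],[0,0,0,0,0,0]]], "gripper": 0, "newtons": 60}}

```text
time: 12.85
ee_pos: [0.4955, 0.1563, 0.1206]
tcp_rot: [180.0, -0.0, 77.6]
wrist_force: [-0.1, 0.0, 4.0]
opening: 0.0173
```

{"op": "servo_tool", "data": {"motion": [[[0,0,0,0,0,0],[0,0,0,0,0,0]]], "newtons": 100}}

```text
time: 13.05
ee_pos: [0.4956, 0.1562, 0.1207]
tcp_rot: [179.9, -0.0, 77.6]
wrist_force: [-1.1, 0.4, 5.4]
opening: 0.0166
```

{"op": "servo_tool", "data": {"motion": [[[0,0,0,0,0,0]]]}}

```text
time: 13.15
ee_pos: [0.4955, 0.1563, 0.1206]
tcp_rot: [179.9, -0.0, 77.6]
wrist_force: [-1.3, -0.5, 4.6]
opening: 0.0171
```

Run:
```python
from plan import *
p=shot('wrist','w7.png');o=bot.get_obs(); print(o['ee_pos'],o['opening'],o['wrist_force'])
a=shot('scene','s7.png')['color']
cv2.imwrite('pics/s7c.png',cv2.resize(a[140:320,160:360,::-1],None,fx=4,fy=3.3))
```

```text
[0.49555196 0.15626367 0.12067223] 0.0171639677564656 [-0.8731339  -0.08416383  5.17529978]
```

View pics/w7.png

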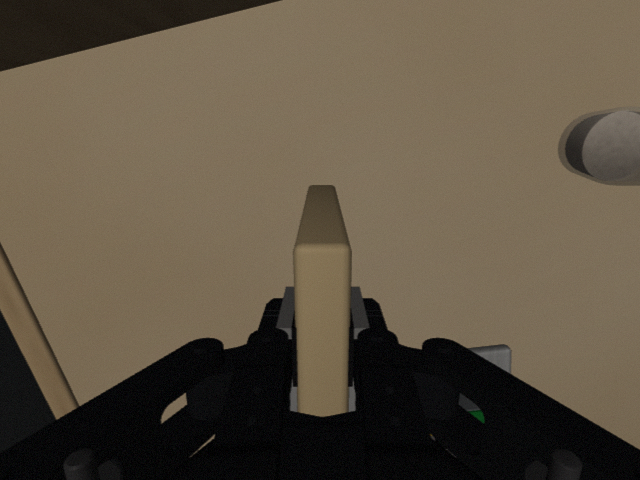

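View pics/s7c.png

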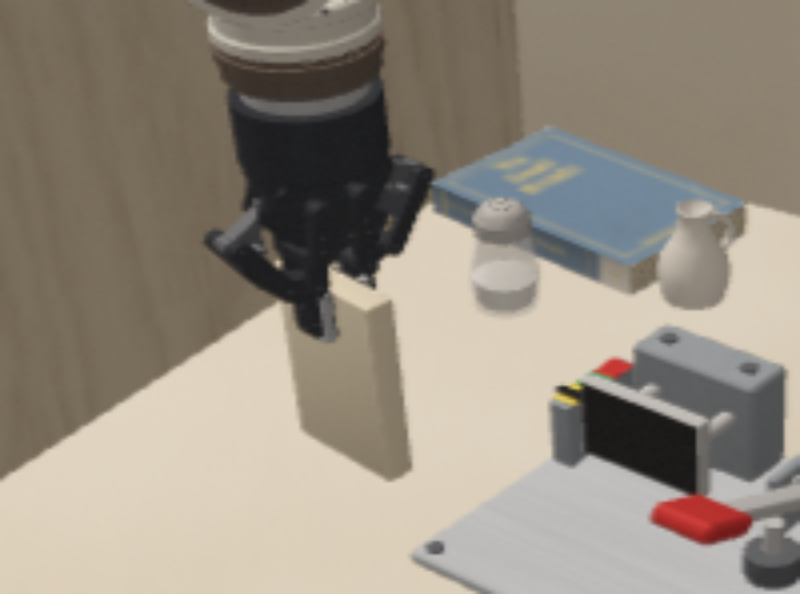

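Run:
```python
from plan import *
plan([(490,156,180,None,3),(478,-5,180,84.9,7),(478,-5,160,84.9,2)])
```

```text
t 13.25 pos [495.6 156.2 120.7] [ 1.7994e+02 -4.0000e-02  7.7570e+01] end [478.   -5.  160.1] 84.9
[[[-0.5, -1.8, -19.8, 0, 0, -0.0], [-0.5, -1.8, -19.8, 0, 0, -0.0], [-0.5, -1.8, -19.8, 0, 0, -0.0], [-22.8, 3.3, 0.0, 0, 0, -0.018], [-22.9, 2.9, 0.0, 0, 0, -0.018]]]
[[[-22.9, 2.5, 0.0, 0, 0, -0.018], [-23.0, 2.0, 0.0, 0, 0, -0.018], [-23.0, 1.6, 0.0, 0, 0, -0.018], [-23.0, 1.2, 0.0, 0, 0, -0.018], [-23.0, 0.8, 0.0, 0, 0, -0.018]]]
[[[-0.0, -0.0, 10.0, 0, 0, -0.001], [-0.0, -0.0, 10.0, 0, 0, -0.001]]]
```

{"op": "servo_tool", "data": {"motion": [[[-0.5,-1.8,-19.8,0,0,0],[-0.5,-1.8,-19.8,0,0,0],[-0.5,-1.8,-19.8,0,0,0],[-22.8,3.3,0,0,0,-0.018],[-22.9,2.9,0,0,0,-0.018]]]}}

```text
time: 13.75
ee_pos: [0.4862, 0.1096, 0.1793]
tcp_rot: [-180.0, 0.0, 79.8]
wrist_force: [0.9, -0.2, -2.9]
opening: 0.0166
```

{"op": "servo_tool", "data": {"motion": [[[-22.9,2.5,0,0,0,-0.018],[-23,2,0,0,0,-0.018],[-23,1.6,0,0,0,-0.018],[-23,1.2,0,0,0,-0.018],[-23,0.8,0,0,0,-0.018]]]}}

```text
time: 14.25
ee_pos: [0.4772, -0.006, 0.1787]
tcp_rot: [-179.9, 0.0, 84.8]
wrist_force: [0.4, -0.2, -3.4]
opening: 0.0166
```

{"op": "servo_tool", "data": {"motion": [[[0,0,5,0,0,0],[0,0,5,0,0,0],[0,0,0,0,0,0],[0,0,0,0,0,0]]]}}

```text
time: 14.65
ee_pos: [0.4776, -0.0044, 0.169]
tcp_rot: [-180.0, -0.0, 84.8]
wrist_force: [0.4, -0.0, -3.5]
opening: 0.0168
```

Run:
```python
from plan import *
o=bot.get_obs(); print(o['ee_pos'],o['tcp_rot'],o['opening'],o['wrist_force'])
p=shot('wrist','w8.png')
a=shot('scene','s8.png')['color']
cv2.imwrite('pics/s8c.png',cv2.resize(a[180:360,230:430,::-1],None,fx=4,fy=3.3))
a=shot('top','t8.png')['color']
cv2.imwrite('pics/t8c.png',cv2.resize(a[190:290,270:390,::-1],None,fx=6,fy=6))
```

```text
[ 0.47755745 -0.0044054   0.16897398] [-1.79951454e+02 -2.49983168e-03  8.48327643e+01] 0.01683032627191659 [ 0.41017674 -0.01183815 -3.48550948]
```

View pics/w8.png

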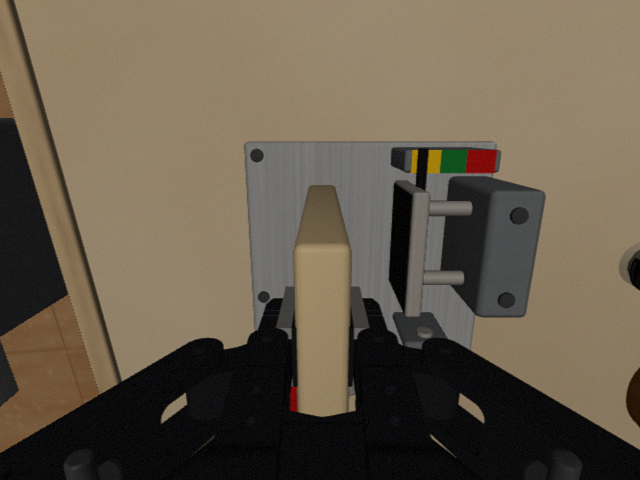

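View pics/s8c.png

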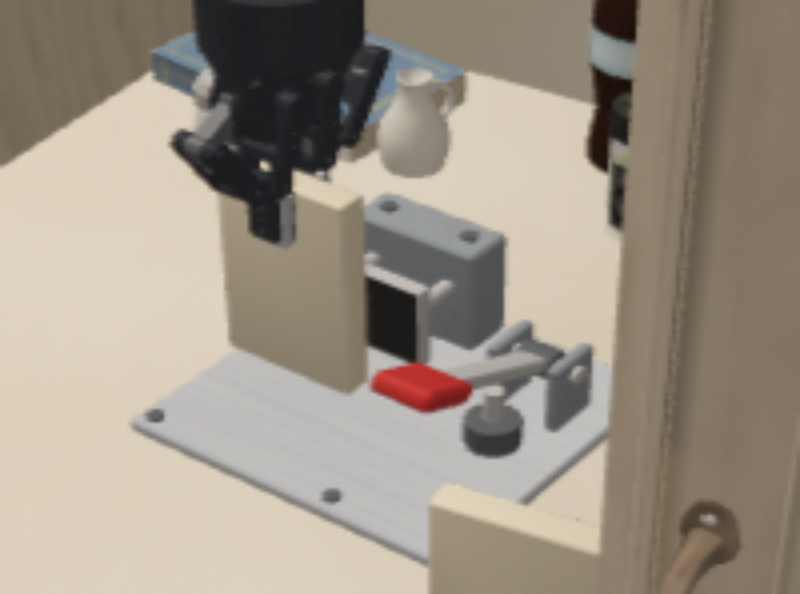

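View pics/t8c.png

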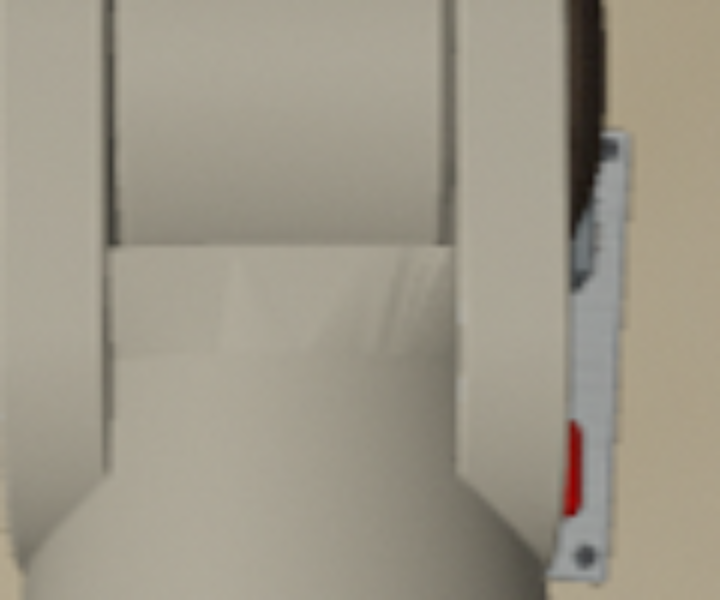

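Run:
```python
from plan import *
p=bot.camera('wrist')
a=ray(p,410,182,.088);b=ray(p,406,316,.088); print('fence',a,b,(a+b)/2,np.linalg.norm(a-b))
h=[ray(p,*u,.091) for u in [(544,192),(526,314),(450,178),(443,309)]]; print('housing',np.round(h,4).tolist(),'c',np.mean(h,0))
print('plate',ray(p,246,142,.01),ray(p,496,142,.01))
print('board far top',ray(p,323,245,.1885))
plan([(480,-5.5,132,84.9,5)])
```

```text
fence [0.53006246 0.03541064 0.088     ] [ 0.5255762  -0.04726107  0.088     ] [ 0.52781933 -0.00592522  0.088     ] 0.08279335103253556
housing [[0.6031, 0.0236, 0.091], [0.5979, -0.0509, 0.091], [0.5513, 0.0361, 0.091], [0.5475, -0.0429, 0.091]] c [ 0.57495825 -0.008531    0.091     ]
plate [0.42636496 0.06491373 0.01      ] [0.6122379  0.04803872 0.01      ]
board far top [0.48102939 0.03353863 0.1885    ]
t 14.85 pos [477.8  -4.7 169.5] [179.99  -0.    84.82] end [480.2  -5.4 132. ] 84.82
[[[-0.1, 0.5, 7.5, 0, 0, -0.0], [-0.1, 0.5, 7.5, 0, 0, -0.0], [-0.1, 0.5, 7.5, 0, 0, -0.0], [-0.1, 0.5, 7.5, 0, 0, -0.0], [-0.1, 0.5, 7.5, 0, 0, -0.0]]]
```

{"op": "servo_tool", "data": {"motion": [[[0,0,10,0,0,0],[0,0,10,0,0,0],[0,0,9,0,0,0],[0,0,5,0,0,0],[0,0,0,0,0,0]]]}}

```text
time: 15.35
ee_pos: [0.4771, -0.0051, 0.1342]
tcp_rot: [-179.9, 0.0, 84.8]
wrist_force: [0.1, 0.6, -3.3]
opening: 0.0171
```

{"op": "servo_tool", "data": {"motion": [[[0,0,2,0,0,0],[0,0,0,0,0,0],[0,0,0,0,0,0]]]}}

```text
time: 15.65
ee_pos: [0.4779, -0.0051, 0.1337]
tcp_rot: [180.0, -0.0, 84.8]
wrist_force: [0.6, -1.7, -2.7]
opening: 0.0169
```

{"op": "servo_tool", "data": {"motion": [[[0,0,1,0,0,0],[0,0,0,0,0,0],[0,0,0,0,0,0]]]}}

```text
time: 15.95
ee_pos: [0.4777, -0.0051, 0.1324]
tcp_rot: [180.0, -0.0, 84.8]
wrist_force: [0.5, 0.9, -3.1]
opening: 0.0172
```

{"op": "servo_tool", "data": {"motion": [[[0,0,1,0,0,0],[0,0,0,0,0,0],[0,0,0,0,0,0]]]}}

```text
time: 16.25
ee_pos: [0.4777, -0.0051, 0.1313]
tcp_rot: [-180.0, 0.0, 84.8]
wrist_force: [0.3, -0.4, -2.7]
opening: 0.0171
```

{"op": "servo_tool", "data": {"motion": [[[0,8,0,0,0,0],[0,8,0,0,0,0],[0,8,0,0,0,0],[0,6,0,0,0,0],[0,0,0,0,0,0]]]}}

```text
time: 16.75
ee_pos: [0.5083, -0.0079, 0.1311]
tcp_rot: [-180.0, 0.0, 84.8]
wrist_force: [0.2, 0.9, -3.1]
opening: 0.0171
```

{"op": "servo_tool", "data": {"motion": [[[0,4,0,0,0,0],[0,4,0,0,0,0],[0,0,0,0,0,0],[0,0,0,0,0,0]]]}}

```text
time: 17.15
ee_pos: [0.5155, -0.0085, 0.1314]
tcp_rot: [-180.0, -0.0, 84.8]
wrist_force: [0.7, -0.1, -4.0]
opening: 0.0168
```

{"op": "servo_tool", "data": {"motion": [[[0,3,0,0,0,0],[0,3,0,0,0,0],[0,0,0,0,0,0],[0,0,0,0,0,0]]]}}

```text
time: 17.55
ee_pos: [0.5215, -0.0091, 0.1314]
tcp_rot: [-180.0, 0.0, 84.8]
wrist_force: [-0.4, 0.1, -2.2]
opening: 0.0168
```

Run:
```python
from plan import *
o=bot.get_obs(); print(o['ee_pos'],o['wrist_force'],o['torque'])
p=shot('wrist','w9.png')
```

```text
[ 0.5214511  -0.00906325  0.13136368] [-0.41619386  0.09757985 -2.2390413 ] [ 0.02278023  0.2909581  -0.02716807]
```

View pics/w9.png

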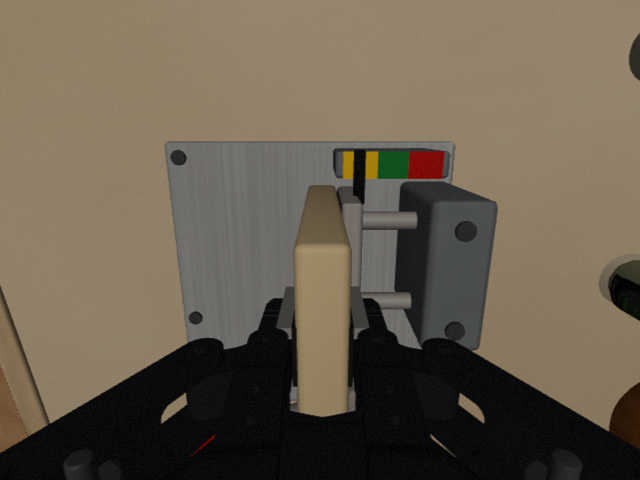

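{"op": "servo_tool", "data": {"motion": [[[0,3,0,0,0,0],[0,3,0,0,0,0],[0,2,0,0,0,0],[0,0,0,0,0,0]]]}}

```text
time: 18.0
ee_pos: [0.5294, -0.0098, 0.1313]
tcp_rot: [-180.0, 0.0, 84.8]
wrist_force: [-5.1, 0.7, -0.0]
opening: 0.0165
```

{"op": "servo_tool", "data": {"motion": [[[0,3,0,0,0,0],[0,2,0,0,0,0],[0,0,0,0,0,0]]]}}

```text
time: 18.3
ee_pos: [0.534, -0.0102, 0.1313]
tcp_rot: [-179.9, -0.0, 84.8]
wrist_force: [-7.4, 1.2, 1.4]
opening: 0.0173
```

Run:
```python
from plan import *
o=bot.get_obs(); print(o['ee_pos'],o['wrist_force'],o['torque'],o['tcp_rot'])
p=shot('wrist','w10.png')
a=shot('scene','s10.png')['color']
cv2.imwrite('pics/s10c.png',cv2.resize(a[180:360,230:430,::-1],None,fx=4,fy=3.3))
```

```text
[ 0.53396189 -0.01020468  0.13130276] [-7.37559495  1.20123689  1.39450437] [ 0.17966421  1.70111368 -0.0396536 ] [-1.79915222e+02 -2.70222674e-03  8.47826669e+01]
```

View pics/w10.png

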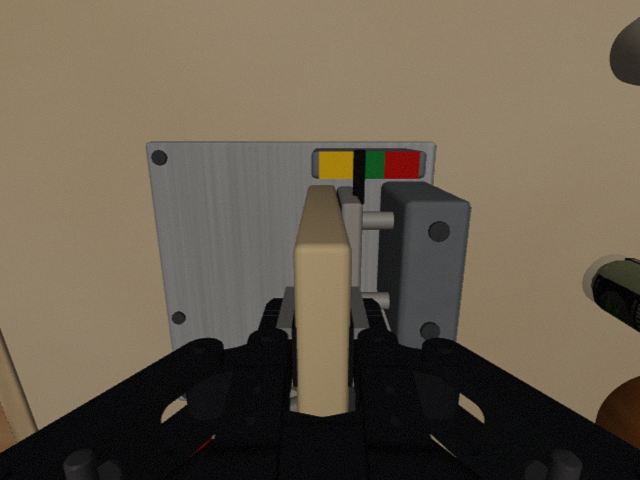

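View pics/s10c.png

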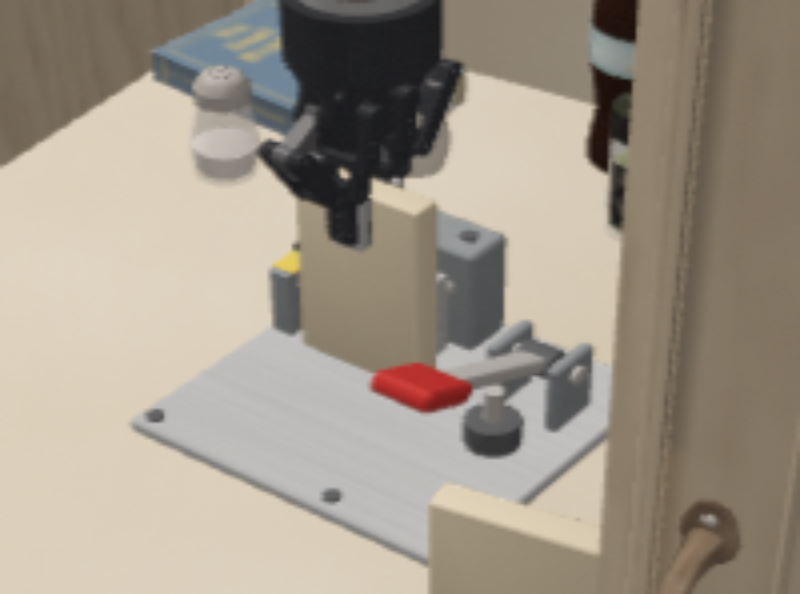

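{"op": "servo_tool", "data": {"motion": [[[0,2,0,0,0,0],[0,2.5,0,0,0,0],[0,0,0,0,0,0],[0,0,0,0,0,0],[0,0,0,0,0,0]]]}}

```text
time: 18.9
ee_pos: [0.5379, -0.0105, 0.1313]
tcp_rot: [-179.9, -0.0, 84.8]
wrist_force: [-8.7, 1.2, 1.3]
opening: 0.0164
```

{"op": "servo_tool", "data": {"motion": [[[0,0,0,0,0,0],[0,0,0,0,0,0],[0,0,0,0,0,0],[0,0,0,0,0,0],[0,0,0,0,0,0]]]}}

```text
time: 19.4
ee_pos: [0.5379, -0.0105, 0.1313]
tcp_rot: [-179.9, -0.0, 84.8]
wrist_force: [-9.4, 0.6, 2.3]
opening: 0.0169
```

{"op": "servo_tool", "data": {"motion": [[[0,0,0,0,0,0],[0,0,0,0,0,0],[0,0,0,0,0,0],[0,0,0,0,0,0],[0,0,0,0,0,0]]]}}

```text
time: 19.9
ee_pos: [0.5379, -0.0105, 0.1313]
tcp_rot: [-179.9, -0.0, 84.8]
wrist_force: [-8.8, 1.4, 1.5]
opening: 0.0164
```

{"op": "servo_tool", "data": {"motion": [[[0,0,0,0,0,0],[0,0,0,0,0,0],[0,0,0,0,0,0],[0,0,0,0,0,0],[0,0,0,0,0,0]]]}}

```text
time: 20.4
ee_pos: [0.5379, -0.0106, 0.1313]
tcp_rot: [-179.9, -0.0, 84.8]
wrist_force: [-9.5, 0.5, 1.8]
opening: 0.0167
```

{"op": "servo_tool", "data": {"motion": [[[0,0,0,0,0,0],[0,0,0,0,0,0],[0,0,0,0,0,0],[0,0,0,0,0,0],[0,0,0,0,0,0]]]}}

```text
time: 20.9
ee_pos: [0.5379, -0.0106, 0.1313]
tcp_rot: [-179.9, -0.0, 84.8]
wrist_force: [-8.1, 1.6, 2.3]
opening: 0.0169
```

Run:
```python
from plan import *
o=bot.get_obs(); print(o['ee_pos'],o['wrist_force'],o['torque'],o['tcp_rot'],o['opening'])
p=shot('wrist','w11.png')
a=shot('scene','s11.png')['color']
cv2.imwrite('pics/s11c.png',cv2.resize(a[180:360,230:430,::-1],None,fx=4,fy=3.3))
# expected fence edges from fixture estimate
F=(.5077,-.0074,np.radians(-5.1))
def W(q):
    c,s=np.cos(F[2]),np.sin(F[2]);q=np.array(q)/1000
    return (F[0]+c*q[0]-s*q[1],F[1]+s*q[0]+c*q[1],q[2])
print('fence top L',proj(p,W((40,39,88))),'board y est:',np.dot(np.array(o['ee_pos'])[:2]-F[:2],[-np.sin(F[2]),np.cos(F[2])]))
```

```text
[ 0.53786636 -0.01057919  0.13129868] [-8.06656226  1.61677151  2.30856182] [ 0.27428499  2.06549308 -0.12847147] [-1.79868237e+02 -1.68345451e-03  8.47852917e+01] 0.016898208694042627
fence top L (np.float64(344.29585998516666), np.float64(203.38355577766353)) board y est: -0.0004849843876197745
```

View pics/w11.png

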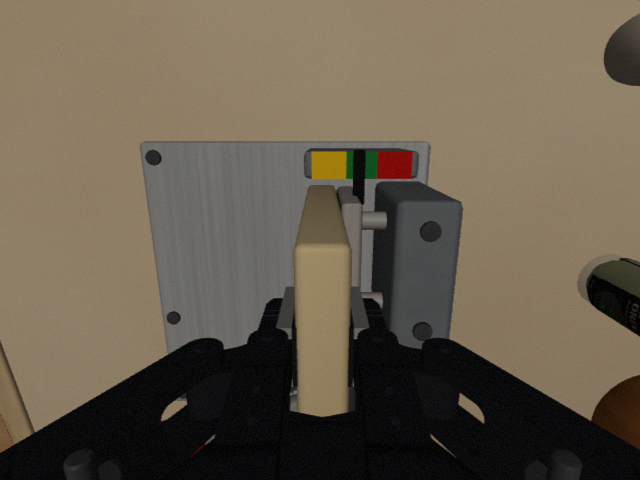

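View pics/s11c.png

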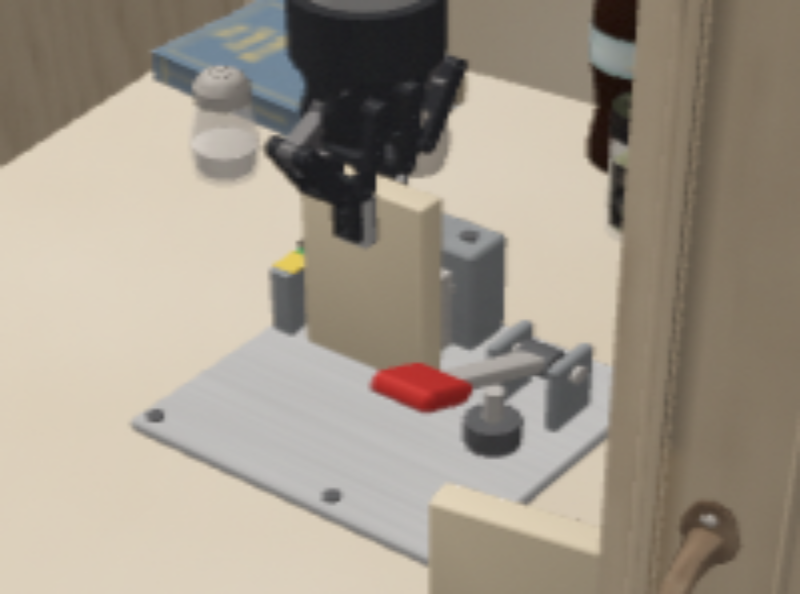

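Run:
```python
from plan import *
p=bot.camera('wrist')
F=(.5077,-.0074,np.radians(-5.1))
def W(q):
    c,s=np.cos(F[2]),np.sin(F[2]);q=np.array(q)/1000
    return (F[0]+c*q[0]-s*q[1],F[1]+s*q[0]+c*q[1],q[2])
for q in [(39,39,28),(39,39,88),(45,39,88),(28,39,10.5),(28,39,150.5),(18,39,150.5),(96,40,91),(64,-40,91)]: print(q,np.round(proj(p,W(q)),1))
a=cv2.imread('pics/w11.png'); cv2.imwrite('pics/w11c.png',cv2.resize(a[140:270,280:420],None,fx=5,fy=4.5,interpolation=cv2.INTER_CUBIC))
```

```text
(39, 39, 28) [337.4 185.8]
(39, 39, 88) [342.1 203.4]
(45, 39, 88) [355.1 203.4]
(28, 39, 10.5) [319.9 182.3]
(28, 39, 150.5) [315.5 241.3]
(18, 39, 150.5) [282.  241.4]
(96, 40, 91) [468.4 202.2]
(64, -40, 91) [389.2 356.5]
```

View pics/w11c.png

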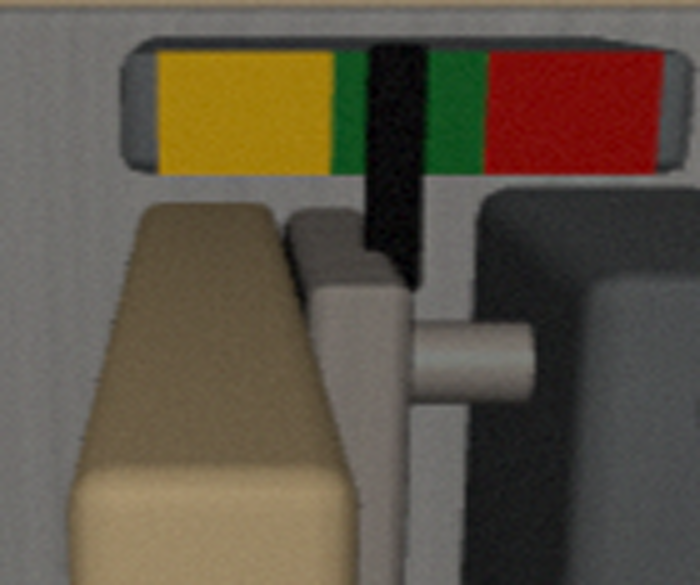

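Run:
```python
from h import *
o=bot.get_obs(); print(o['time'],o['ee_pos'],o['wrist_force'])
print(bot.job_done())
```

```text
21.05 [ 0.53787018 -0.01054513  0.13128981] [-9.23481863  0.06726268  1.74003049]
the job is handed in; nothing more can be done
None
```

The job is handed in at 21 s on the robot's clock, with the arm still pressing the board on the fence and the lever up.

- **Pump:** I pumped the lever through three strokes. The first ended at the stop, where the force jumped to 11 N. The second and third ended about 1 mm above it, which I work out as about 0.59 rad. The fingers came clear of the pad after each stroke. Pictures taken after the first and third strokes showed the lever back up; I did not take one after the second.
- **Board:** I took the leftmost board by its top edge and stood it on the plate. It is parallel to the fence within about 1° and upright by the picture.
- **Push:** The steady push is about 9 N, held for over 2 s before handing in. The pointer reads about 18 mm, inside the green field, and never came near the stop.
- **Last checks:** The board sits about 2 mm right of centre in the wrist picture, and the arm's own position gives 0.5 mm; the limit is 12 mm. Its underside is about 0.6 mm above the plate. The salt shaker, the jug and the spice jar were never approached. The scene picture just before handing in shows all three in place, though the arm partly hides the jug.

One reading disagreed: the finger opening shows about 17 mm on the 22 mm board. The pictures show it gripped properly and it did not slip.

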